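# Seat a splined gear in the drive head and hold it home

### The arm

A 6-joint arm with a two-finger parallel gripper is mounted at the origin on a cart in front of the work surface, level with it; the furniture and walls round the work are solid. World frame = base frame: x ahead of the robot, y to its left, z up, the work surface at z = 0. Lengths are in m, angles in rad, forces in N, time in s.
With the tool pointing down it reaches from about 0.325 to 0.75 m from the base axis. Payload 7.6 kg.
Tool frame: the origin (TCP) lies on the centre line of the jaws, within the pads' length; the fingertips stand 17 mm ahead of it and the grasp point (between the pads) lies 2 mm behind it (manip.nose_length is the distance from the TCP to the fingertips, in m); z points along the fingers, y is the line along which they close (so a half turn about z gives the same grasp; the last joint's range is limited). The gripper opens to 85 mm and grips with 20 to 120 N. Pads are 22 mm wide; open, the fingers measure 114 mm over their backs; the gripper's body (76 mm by 85 mm) begins 54 mm behind the grasp point. The pads swing forward as they close: fully open they stand 13 mm farther back than shut.
Start: joints at [1.134, 0.052, 1.401, -0, 1.689, -0.07], TCP at [0.188, 0.49, 0.248] pointing down, gripper open.
Joint ranges: [-2.9, 2.9], [-0.91, 2.17], [0.12, 2.37], [-1.06, 4.2], [0.26, 2.73], [-2.93, 2.93]. Speed limits (rad/s): [2.57, 2.57, 3.01, 3.14, 3.14, 3.14].

### API

Orientations are given as a 3x3 rotation matrix whose columns are the frame's x, y, z axes.
In Python, from workcell import manip gives the robot as it stands.
- The arm moves only by the tool jog_arm, never from a script. Its argument "targets" is a list of rows, each a list of 7 numbers: the shift along the tool's x, y, z normalised to -1 to 1, where 1 is 0.6 m, then the turn, a rotation vector about the tool's x, y, z normalised to -1 to 1, where 1 is 2 pi rad, then the closure, from -1 (fully open) to 1 (shut). In form: [[x, y, z, rx, ry, rz, gripper], ...]. A call has 1 to 12 rows; each row is the pose to reach, as a shift and turn from the pose commanded when the call began, along the tool's axes at that moment, turning the shorter way round; what a row does not reach only later rows make up. A row lasts 1/10 s, in which the tool goes at most 50 mm and 8.59 degrees, less where a joint would pass 70% of its speed; a pose out of reach is approached as far as the arm can. A call with a number of a shift or a turn outside -1 to 1 is refused whole. A call with a gripper value outside its range is refused whole. The fingers move at their own pace and stop on an object; "grip_force" is the grip in N (left out, the last holds). Time passes only in rows, so rows that repeat a pose let the fingers close. It gives the time, the measured TCP pose, the force, the opening and the grip force at its end, in the units of the state.
- manip.get_state(): the state, without advancing time (a new reading comes with each control period).
- manip.snapshot(name): name is "scene" or "top" or "wrist"; returns a dict with "image" (420x560x3 uint8, blue, green, red), "z_map" (420x560 float32, m along the optical axis (not along the pixel's ray), 0 where there is no reading), "intrinsics" (3x3 intrinsics, pixels), "R" (3x3) and "t" (3): a world point X has camera coordinates R X + t. Camera axes: x right, y down, z forward; pixel columns grow to the right and rows downward; lengths in m; the calibration is good to about 2 mm. A picture is of the moment at which its call begins.
- manip.sign_off(): hands the job in; it is judged then, once.
The state is a dict: "time": time; "qpos": joint angles; "qvel": joint speeds; "tau": joint torques, N m; "position": TCP position; "ee_rot": TCP orientation; "force": force on the tool from outside, world axes, zero at the start; "torque": the same for the moment, N m; "grip_width": finger opening in m; "gripper_force": force on a finger pad.
Only numpy, scipy, OpenCV 4.12 (cv2) and the standard library are available. Lean on these libraries where they do the work, as an engineer would, in place of code of your own. Each camera call takes 0.05 s, during which the arm holds its last target. There are 200 camera calls.

### The job

Draw the plug pin out of the splined socket of the grey drive head and park it in the U-shaped notch of the bracket on the head's side, hanging by its collar, and let go of it. Then take the gear by its flats, lower its splined stem into the socket, turned so that the splines mesh, push it fully home against the spring until its shoulder sits on the socket's face, and finish still holding it and pressing it down (the spring lifts it if you let go). Leave the tools lying around alone.

Things in the scene. Friction and masses are not known exactly. Their poses are not given: they have to be found in the camera images.
- housing: Drive head, a fixed grey painted block 98 x 90 mm, top 60 mm above the worktop, on a dark foot plate 112 x 104 mm. Origin: centre of its underside on the worktop; z up. The round steel socket is in the centre of its top; a steel bracket with the notch sticks out of its +y side.
- notch (a point): Centre of the U notch in the bracket, at the bracket's upper face, 60 mm above the worktop and 75 mm from the socket's axis towards the housing's +y. The notch, 17 mm wide, runs from top to bottom through the 10 mm thick bracket and is open to the housing's +y; closed side 8.5 mm behind this point, prongs end 16 mm beyond it. 40 mm free below. Axes as the housing's.
- socket (a point): Centre of the socket's flat steel face, 62 mm above the worktop, 56 mm across. Its hole is a cross of slots 11 mm wide and 29 mm long along this point's x and y, edges chamfered 2.5 mm: the gear fits at any multiple of 90 degrees. z up. It stands at any angle to the housing and is stiff (0.4 N m); it need not be turned. 28 mm down the bore is a spring follower.
- follower (a joint): Travel of the spring follower in m: 0 at rest, grows as it is pushed down, 0.012 when the gear is fully home, stop at 0.016. It pushes back with 3 N at 0 and about 9 N at 0.012.
- plug_pin: Loose steel plug pin, 80 g, at first upright in the socket's hole with its collar on the socket's face. Origin: centre of the collar's underside, z up along the pin. Collar 34 mm across and 4 mm thick; above it a round dark knob 16 mm across, from 4 to 30 mm above the origin, to grip; below it a shank 12 mm across and 25 mm long with a tapered tip.
- gear: Steel gear, 130 to 250 g, upright in the stand, shoulder on its top. Origin: centre of the shoulder's underside, z up. Above: shoulder 36 mm across to 6 mm, wheel 63 mm across to 16 mm, tang with flats to grip from 16 to 50 mm, 16 mm thick along y, 26 mm wide along x. Below: splines in a cross along x and y (arms 8 mm wide, 26 mm tip to tip), 26 mm long; tapered pilot 10 mm across down to 40 mm.
- stand: Fixed wooden block 80 x 80 x 50 mm with a round well 32 mm across and 44 mm deep in its top, in which the gear's stem stands. Origin: centre of its underside, z up.
- spanner_small: Bystander: small spanner 99 mm long, lying beyond the work. Leave alone.
- tape_measure: Bystander: tape measure 57 mm long, lying beyond the work. Leave alone.
- oilstone: Bystander: grey oilstone 30 x 105 x 20 mm, lying on the left. Leave alone.
Mind the look-alikes: they are no part of the job. Leave any purple look-alike of the gear alone. What is shaped like the plug_pin but green or yellow is not meant.

How it is judged:
On the way, in this order (a step that is already met when the one before it is completed fails the run):
1. the plug pin hangs by its collar in the notch, upright and let go (horizontal distance between plug_pin and notch below 0.01 m and z of plug_pin in the frame of notch between -0.003 and 0.003 m and angle between plug_pin's own z axis and vertical below 0.12 rad and contact force between the fingers and plug_pin below 0.1 N), for 0.2 s.
2. the gear's splines are in the socket and its shoulder is home on the socket's face (horizontal distance between gear and socket below 0.004 m and z of gear in the frame of socket below 0.002 m and value of joint follower above 0.01 m), for 0.2 s.
At the end, for the whole second after the job is handed in: Pin untouched in the notch (10 mm sideways, 3 mm in height, tilt under 0.12 rad); gear held by the fingers (over 3 N), at rest, tilt under 0.06 rad, within 4 mm of the socket's axis, shoulder within 2 mm of the face, follower down over 10 mm; bystanders moved under 20 mm (all of step 1 and all of step 2 and angle between gear's own z axis and vertical below 0.06 rad and contact force between the fingers and gear above 3 N and linear speed of gear below 0.02 m/s); the arm keeps its last pose, push and grip.
It fails at once if a bystander is moved by more than 20 mm (distance of any of oilstone, spanner_small, tape_measure from where it was at the start of the episode above 0.02 m).
It also fails if it takes over 48 s, if anything falls off the work surface, if the arm or the gripper's body presses on something with over 40 N, if the wrist force passes 120 N, or if a joint passes its speed limit or range.

## Working session

There is one attempt and no reset: what is moved stays moved. The work goes in short steps, Python scripts to look and compute and a tool call to move; the robot and the scene stay as the last step left them, time stands still between calls to the robot, and variables do not carry over. Pictures are saved under pics/ and viewed, at most 10 in all, crops included, and the job is handed in when it is done.

Besides the shell and the picture viewer there is one more tool, called after ">>>" in YAML: its name, and indented under it one key for each argument. jog_arm: Moves the arm, as the interface text tells. Scaled input: -1 to 1 covers 0.6 m each way for a shift and 2 pi rad each way for a turn. Its arguments: {"type":"object","properties":{"targets":{"type":"array","items":{"type":"array","items":{"type":"number"}}},"grip_force":{"type":"number"}},"required":["targets"]}

```bash
mkdir -p pics; cat > h.py <<'E'
import numpy as np, cv2
from workcell import manip
def snap(n,save=None):
    s=manip.snapshot(n)
    if save: cv2.imwrite(f'pics/{save}.png',s['image'])
    np.savez(f'{n}.npz',**s); return s
def world(s):
    K=s['intrinsics'];z=s['z_map'];v,u=np.mgrid[:z.shape[0],:z.shape[1]]
    c=np.stack([(u-K[0,2])/K[0,0]*z,(v-K[1,2])/K[1,1]*z,z],-1)
    return (c-s['t'])@s['R']
def ray(s,u,v,h):
    d=s['R'].T@np.linalg.inv(s['intrinsics'])@np.array([u,v,1.]);o=-s['R'].T@s['t']
    return o+d*(h-o[2])/d[2]
E
python3 - <<'E'
from h import *
a=snap('top','top1');b=snap('scene','scene1')
s=manip.get_state();print({k:np.round(v,3).tolist() for k,v in s.items()},manip.nose_length)
print(a['R'],a['t'],a['intrinsics'])
E
```

```text
{'time': 0.1, 'qpos': [1.134, 0.053, 1.402, 0.0, 1.689, -0.07], 'qvel': [0.001, -0.003, -0.004, 0.001, -0.001, 0.0], 'tau': [0.001, -38.258, -36.099, -0.0, 0.005, 0.0], 'position': [0.188, 0.49, 0.248], 'ee_rot': [[-0.933, 0.359, -0.001], [0.359, 0.933, -0.001], [0.0, -0.001, -1.0]], 'force': [-0.288, -0.281, -0.131], 'torque': [-0.005, 0.025, 0.001], 'gripper_force': 0.0, 'grip_width': 0.085} 0.017
[[-0.02258611 -0.99972595  0.00615594]
 [-0.99447031  0.02183484 -0.10272317]
 [ 0.1025606  -0.00844201 -0.99469093]] [0.06109942 0.5664177  1.32062078] [[517.01884402   0.         277.51774795]
 [  0.         517.01884402 202.66210053]
 [  0.           0.           1.        ]]
```

View pics/top1.png

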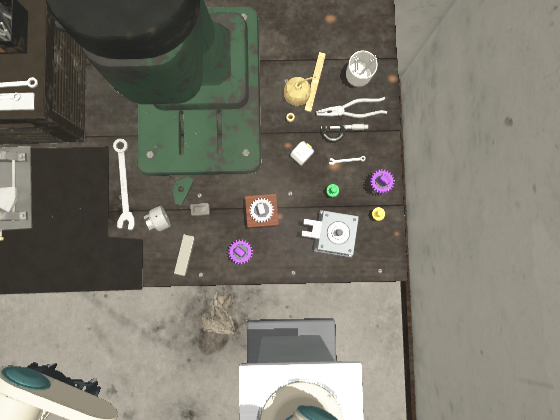

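View pics/scene1.png

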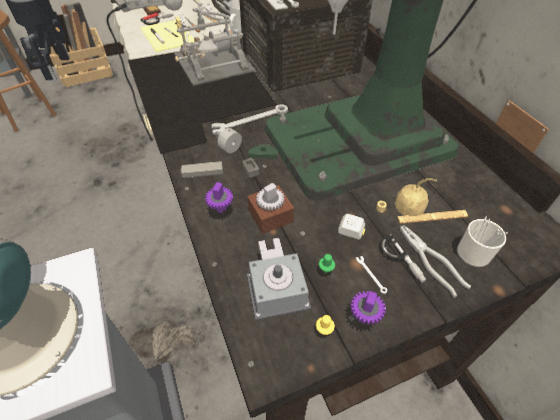

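The top view shows the drive head at about (335,233) with its notch to the left at (310,229), and the gear in its brown stand at (261,209). The scene view agrees: the head is at (279,285) and the gear at (271,203). Purple gears and the green and yellow pins are decoys.

```bash
python3 - <<'E'
from h import *
s=dict(np.load('top.npz'));W=world(s)
for n,p in dict(knob=(338,233),gear=(261,209),face=(345,240),br=(307,222),br2=(307,236),housing=(350,250),stand=(249,222)).items(): print(n,np.round(W[p[1],p[0]],3))
Z=W[...,2]
def reg(lo,hi,box):
    m=np.zeros(Z.shape,np.uint8);u0,v0,u1,v1=box
    m[v0:v1,u0:u1]=((Z>lo)&(Z<hi))[v0:v1,u0:u1];return m
m=reg(.045,.075,(295,200,370,265));P=W[m>0]
print('head pts',P.min(0),P.max(0))
# housing block painted top rect
c=max(cv2.findContours(m,0,2)[0],key=cv2.contourArea);c2=cv2.morphologyEx(m,cv2.MORPH_OPEN,np.ones((15,15)))
c2=max(cv2.findContours(c2,0,2)[0],key=cv2.contourArea);r=cv2.minAreaRect(c2);print(r,ray(s,*r[0],.06))
for q in cv2.boxPoints(r):print(q,ray(s,*q,.06).round(3))
m=reg(.04,.056,(235,185,290,235));c2=max(cv2.findContours(cv2.morphologyEx(m,cv2.MORPH_CLOSE,np.ones((9,9))),0,2)[0],key=cv2.contourArea);r=cv2.minAreaRect(c2);print('stand',r,ray(s,*r[0],.05))
for b,n in (((320,215,360,250),'knob'),((240,190,285,230),'tang')):
    lo,hi=(.08,.1) if n=='knob' else (.09,.11)
    m=reg(lo,hi,b);P=W[m>0];print(n,len(P),P.mean(0),P.min(0),P.max(0))
for i,(x,y,w,h) in enumerate([(290,195,80,75)]): cv2.imwrite('pics/c.png',cv2.resize(s['image'][185:270,235:370],None,fx=5.8,fy=5.8,interpolation=2))
E
```

```text
knob [ 0.482 -0.099  0.092]
gear [0.545 0.09  0.101]
face [ 0.466 -0.12   0.06 ]
br [ 0.514 -0.025  0.056]
br2 [ 0.478 -0.024  0.057]
housing [ 0.44  -0.132  0.056]
stand [0.517 0.123 0.05 ]
head pts [ 0.4299544  -0.15533455  0.04500516] [ 0.54087619 -0.00920048  0.07412328]
((333.0, 243.0), (14.0, 14.0), 90.0) [ 0.45873156 -0.08936015  0.06      ]
[326. 236.] [ 0.477 -0.072  0.06 ]
[340. 236.] [ 0.476 -0.108  0.06 ]
[340. 250.] [ 0.441 -0.106  0.06 ]
[326. 250.] [ 0.441 -0.071  0.06 ]
stand ((261.303466796875, 210.1414031982422), (31.225101470947266, 31.142057418823242), 85.2363510131836) [0.547101   0.09066727 0.05      ]
knob 36 [ 0.48508206 -0.10174318  0.09056514] [ 0.47755655 -0.10914623  0.08326824] [ 0.49238869 -0.09433223  0.09614336]
tang 67 [0.54707661 0.09068175 0.09849172] [0.53392104 0.08280715 0.09026361] [0.56060837 0.09997888 0.10447883]
```

View pics/c.png

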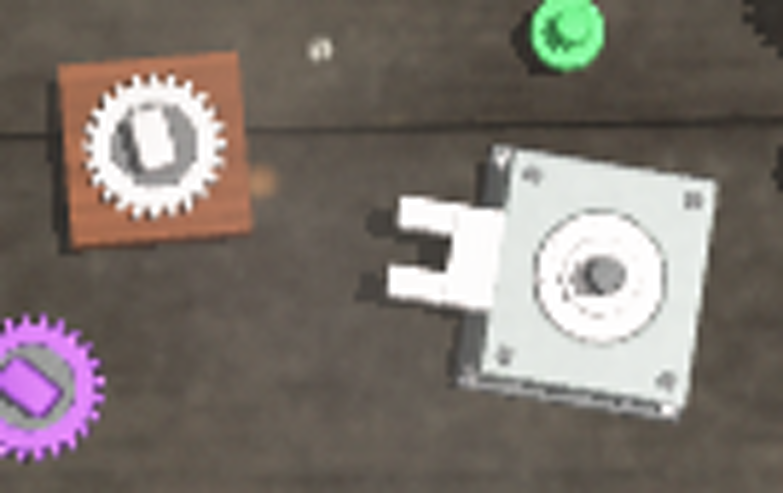

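```bash
cat >> h.py <<'E'
from scipy.spatial.transform import Rotation as Ro
def go(p,yaw,Rt=None):
    """row for TCP at p, pointing down, tool y at yaw deg (mod 180, nearest)"""
    s=manip.get_state();R=np.array(s['ee_rot']);c=np.degrees(np.arctan2(R[1,1],R[0,1]))
    yaw=c+(yaw-c+90)%180-90;a=np.radians(yaw)
    y=np.array([np.cos(a),np.sin(a),0]);z=np.array([0,0,-1.]);T=np.c_[np.cross(y,z),y,z]
    print(np.round(np.r_[R.T@(np.array(p)-s['position'])/.6,Ro.from_matrix(R.T@T).as_rotvec()/2/np.pi],4).tolist(),'pos',np.round(s['position'],4),'yaw',c.round(2),'F',np.round(s['force'],1),'w',s['grip_width'],'t',s['time'])
E
python3 -c "
from h import *
go([.48,-.07,.25],98)"
```

```text
[-0.7887, -0.6966, -0.0032, -0.0002, -0.0001, -0.0806] pos [0.1881 0.4899 0.2476] yaw 68.98 F [-0.3 -0.3 -0.1] w 0.08514103477084668 t 0.1
```

>>> jog_arm:
  targets:
    - [-0.789,-0.697,-0.003,0,0,-0.081,-1]
    - [-0.789,-0.697,-0.003,0,0,-0.081,-1]
    - [-0.789,-0.697,-0.003,0,0,-0.081,-1]
    - [-0.789,-0.697,-0.003,0,0,-0.081,-1]
    - [-0.789,-0.697,-0.003,0,0,-0.081,-1]
    - [-0.789,-0.697,-0.003,0,0,-0.081,-1]
    - [-0.789,-0.697,-0.003,0,0,-0.081,-1]
    - [-0.789,-0.697,-0.003,0,0,-0.081,-1]
    - [-0.789,-0.697,-0.003,0,0,-0.081,-1]
    - [-0.789,-0.697,-0.003,0,0,-0.081,-1]
    - [-0.789,-0.697,-0.003,0,0,-0.081,-1]
    - [-0.789,-0.697,-0.003,0,0,-0.081,-1]

```text
time: 1.3
position: [0.4604, -0.0333, 0.2498]
ee_rot: [[-0.99, -0.141, -0.0], [-0.141, 0.99, 0.0], [-0.0, 0.0, -1.0]]
force: [0.2, 1.4, 0.3]
grip_width: 0.0858
gripper_force: 0.0
```

>>> jog_arm:
  targets:
    - [0,0,0,0,0,0,-1]

```text
time: 1.4
position: [0.461, -0.0357, 0.2488]
ee_rot: [[-0.991, -0.135, -0.002], [-0.135, 0.991, -0.001], [0.002, -0.001, -1.0]]
force: [-0.2, 1.7, -0.2]
grip_width: 0.0854
gripper_force: 0.0
```

```bash
python3 - <<'E'
from h import *
s=snap('wrist','w1')
go([.48,-.07,.25],98)
print(-s['R'].T@s['t'],s['R'])
E
```

```text
[-0.0242, -0.0649, -0.0018, 0.0001, -0.0003, -0.0003] pos [ 0.4602 -0.0334  0.249 ] yaw 97.88 F [ 0.2  0.2 -0.5] w 0.08540947150381847 t 1.45
[ 0.39738218 -0.04387843  0.37521478] [[-1.35474599e-01  9.90780648e-01 -5.83896581e-04]
 [ 9.57517752e-01  1.31077767e-01  2.56862558e-01]
 [ 2.54570988e-01  3.42392608e-02 -9.66447766e-01]]
```

View pics/w1.png

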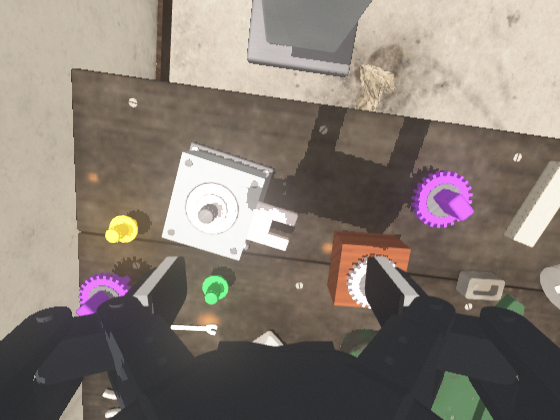

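The wrist view shows the pin's knob at (208,212), the socket ring around it, the notch opening at about (275,228), and the gear partly hidden at (370,280).

```bash
cat > m.py <<'E'
from h import *
s=dict(np.load('wrist.npz'));W=world(s);Z=W[...,2]
ok=(s['z_map']>0)&(abs(W[...,0]-.485)<.1)&(W[...,1]<.03)&(W[...,1]>-.17)
P=W[ok&(Z>.082)&(np.hypot(W[...,0]-.484,W[...,1]+.1)<.03)];print('knob',len(P),P.mean(0),P.min(0),P.max(0))
v,u=np.where(ok&(Z>.086)&(np.hypot(W[...,0]-.484,W[...,1]+.1)<.03)); 
m=(ok&(Z>.052)&(Z<.068)).astype(np.uint8)
print('top z median',np.median(Z[m>0]))
# rectify onto plane z=.06, 0.5mm grid
x,y=np.meshgrid(np.arange(.40,.57,.0005),np.arange(-.17,.02,.0005),indexing='ij')
c=np.stack([x,y,0*x+.06],-1)@s['R'].T+s['t'];c=c@s['intrinsics'].T;mp=(c[...,:2]/c[...,2:]).astype(np.float32)
img=cv2.remap(s['image'],mp,None,1);mm=cv2.remap(m*255,mp,None,1)
h=cv2.morphologyEx(mm,cv2.MORPH_CLOSE,np.ones((91,91)))if 0 else mm
op=cv2.morphologyEx((mm>127).astype(np.uint8),cv2.MORPH_CLOSE,np.ones((25,25)))
op=cv2.morphologyEx(op,cv2.MORPH_OPEN,np.ones((101,101)))
r=cv2.minAreaRect(max(cv2.findContours(op,0,2)[0],key=cv2.contourArea));print('house',r,.4+r[0][1]*.0005,-.17+r[0][0]*.0005)
cv2.imwrite('pics/rect.png',np.hstack([cv2.resize(i,None,fx=1.05,fy=1.05) for i in (img,cv2.cvtColor(mm,8))]))
E
python3 m.py
```

```text
knob 11453 [ 0.46676841 -0.09473467  0.29691995] [ 0.45615325 -0.11054593  0.08203646] [ 0.49403112 -0.07348681  0.32611321]
top z median 0.06082672701451225Traceback (most recent call last):
  File "m.py", line 15, in <module>
    r=cv2.minAreaRect(max(cv2.findContours(op,0,2)[0],key=cv2.contourArea));print('house',r,.4+r[0][1]*.0005,-.17+r[0][0]*.0005)
                      ~~~^^^^^^^^^^^^^^^^^^^^^^^^^^^^^^^^^^^^^^^^^^^^^^^^^
ValueError: max() iterable argument is empty
```

```bash
python3 - <<'E'
t=open('m.py').read()
t=t.replace("P=W[ok&(Z>.082)&","P=W[ok&(Z>.088)&(Z<.1)&")
t=t.replace("op=cv2.morphologyEx((mm>127).astype(np.uint8),cv2.MORPH_CLOSE,np.ones((25,25)))","cs=cv2.findContours((mm>127).astype(np.uint8),0,2)[0];op=cv2.drawContours(mm*0,cs,-1,1,-1)")
t+='''
g=cv2.medianBlur(cv2.cvtColor(img,6),5)
print(cv2.HoughCircles(g,cv2.HOUGH_GRADIENT,1,50,param1=80,param2=20,minRadius=52,maxRadius=60))
'''
open('m.py','w').write(t)
E
python3 m.py
```

```text
knob 212 [ 0.48460329 -0.10153134  0.09203277] [ 0.47711163 -0.109926    0.08805987] [ 0.49403112 -0.09354009  0.09432442]
top z median 0.06082672701451225
house ((139.99998474121094, 169.49996948242188), (183.99996948242188, 190.99996948242188), -0.0) 0.48474998474121095 -0.10000000762939454
[[[135.5 171.5  54.9]]]
```

View pics/rect.png

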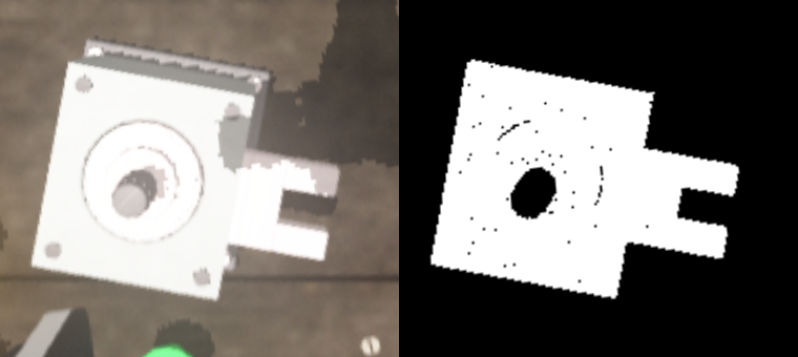

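The rectified view shows the socket centre at about (135,171) half-mm cells, housing +y turned about 10° towards +x, and the notch open on the right. That puts the pin at about (0.485, -0.102) and the notch at about (0.4985, -0.0275).

```bash
python3 -c "
from h import *
go([.485,-.1018,.13],100)
go([.485,-.1018,.086],100)"
```

```text
[-0.0257, -0.1187, 0.1981, 0.0001, -0.0003, -0.0059] pos [ 0.4602 -0.0334  0.249 ] yaw 97.88 F [ 0.2  0.2 -0.5] w 0.08540947150381847 t 1.45
[-0.0258, -0.1187, 0.2715, 0.0001, -0.0003, -0.0059] pos [ 0.4602 -0.0334  0.249 ] yaw 97.88 F [ 0.2  0.2 -0.5] w 0.08540947150381847 t 1.45
```

>>> jog_arm:
  targets:
    - [-0.026,-0.119,0.1,0,0,-0.006,-1]
    - [-0.026,-0.119,0.198,0,0,-0.006,-1]
    - [-0.026,-0.119,0.198,0,0,-0.006,-1]
    - [-0.026,-0.119,0.198,0,0,-0.006,-1]
    - [-0.026,-0.119,0.198,0,0,-0.006,-1]
    - [-0.026,-0.119,0.198,0,0,-0.006,-1]

```text
time: 2.05
position: [0.4867, -0.0988, 0.1341]
ee_rot: [[-0.984, -0.18, 0.004], [-0.18, 0.984, -0.001], [-0.004, -0.002, -1.0]]
force: [-0.1, -0.7, -0.4]
grip_width: 0.0856
gripper_force: 0.0
```

```bash
python3 -c "
from h import *
go([.485,-.1018,.086],100)"
```

```text
[0.004, -0.0043, 0.0801, -0.0002, 0.0006, 0.0011] pos [ 0.4867 -0.0988  0.1341] yaw 100.38 F [-0.1 -0.7 -0.4] w 0.08559458550757115 t 2.05
```

>>> jog_arm:
  targets:
    - [0,0,0,0,0,0,-1]
    - [0,0,0,0,0,0,-1]

```text
time: 2.25
position: [0.4863, -0.0992, 0.133]
ee_rot: [[-0.984, -0.18, 0.003], [-0.18, 0.984, -0.001], [-0.003, -0.001, -1.0]]
force: [-0.3, -0.8, 0.3]
grip_width: 0.0854
gripper_force: 0.0
```

```bash
python3 -c "
from h import *
go([.485,-.1018,.086],100)
s=snap('wrist');go([.485,-.1018,.086],100);s=snap('wrist');go([.485,-.1018,.086],100)"
```

```text
[0.0031, -0.0037, 0.0784, -0.0002, 0.0005, 0.001] pos [ 0.4863 -0.0992  0.133 ] yaw 100.35 F [-0.3 -0.8  0.3] w 0.08535317355681055 t 2.25
[0.0027, -0.0036, 0.0777, -0.0002, 0.0004, 0.001] pos [ 0.4861 -0.0994  0.1326] yaw 100.34 F [-0.8  0.9 -0.9] w 0.08536968985794743 t 2.3
[0.0023, -0.0036, 0.077, -0.0001, 0.0002, 0.0009] pos [ 0.4859 -0.0994  0.1322] yaw 100.33 F [ 0.3 -0.1 -0.6] w 0.08543901445993882 t 2.35
```

>>> jog_arm:
  targets:
    - [0.002,-0.002,0.04,0,0,0,-1]
    - [0.002,-0.002,0.074,0,0,0,-1]
    - [0.002,-0.002,0.074,0,0,0,-1]
    - [0.002,-0.002,0.074,0,0,0,-1]
    - [0.002,-0.002,0.074,0,0,0,-1]
    - [0.002,-0.002,0.074,0,0,0,-1]
    - [0.002,-0.002,0.074,0,0,0,-1]

```text
time: 3.05
position: [0.485, -0.1012, 0.0876]
ee_rot: [[-0.984, -0.179, 0.001], [-0.179, 0.984, -0.0], [-0.001, -0.001, -1.0]]
force: [-0.2, -0.2, -0.1]
grip_width: 0.0853
gripper_force: 0.0
```

```bash
python3 -c "
from h import *
go([.485,-.1018,.086],100)"
```

```text
[0.0002, -0.001, 0.0027, -0.0001, 0.0002, 0.0008] pos [ 0.485  -0.1012  0.0876] yaw 100.3 F [-0.2 -0.2 -0.1] w 0.08533032430926159 t 3.05
```

Good. Close on the knob gently.

>>> jog_arm:
  targets:
    - [0,0,0,0,0,0,1]
    - [0,0,0,0,0,0,1]
    - [0,0,0,0,0,0,1]
    - [0,0,0,0,0,0,1]
    - [0,0,0,0,0,0,1]
    - [0,0,0,0,0,0,1]
    - [0,0,0,0,0,0,1]
    - [0,0,0,0,0,0,1]
    - [0,0,0,0,0,0,1]
    - [0,0,0,0,0,0,1]
  grip_force: 40

```text
time: 4.05
position: [0.4847, -0.1011, 0.0869]
ee_rot: [[-0.984, -0.179, 0.0], [-0.179, 0.984, -0.0], [-0.0, -0.0, -1.0]]
force: [-1.2, -1.6, 2.4]
grip_width: 0.0145
gripper_force: 39.0
```

>>> jog_arm:
  targets:
    - [0,0,-0.02,0,0,0,1]
    - [0,0,-0.045,0,0,0,1]
    - [0,0,-0.075,0,0,0,1]
    - [0,0,-0.075,0,0,0,1]
    - [0,0,-0.075,0,0,0,1]
    - [0,0,-0.075,0,0,0,1]

```text
time: 4.65
position: [0.4841, -0.1009, 0.1307]
ee_rot: [[-0.984, -0.179, -0.002], [-0.179, 0.984, 0.001], [0.002, 0.001, -1.0]]
force: [-0.4, 0.9, -1.0]
grip_width: 0.0145
gripper_force: 39.0
```

```bash
python3 - <<'E'
from h import *
s=snap('wrist');go([.4987,-.0267,.132],100)
W=world(s);v,u=186,207
ok=(s['z_map']>0)&(W[...,2]>.10)&(W[...,2]<.125)&(np.hypot(W[...,0]-.485,W[...,1]+.1)<.03)
vv,uu=np.where(ok);print(len(vv),vv.min(),vv.max(),uu.min(),uu.max(),W[ok].mean(0),W[ok].min(0),W[ok].max(0))
cv2.imwrite('pics/w2.png',s['image'])
E
```

```text
[-0.0461, 0.1172, -0.0022, 0.0002, -0.0003, 0.0008] pos [ 0.484  -0.1009  0.1307] yaw 100.3 F [ 0.2  0.5 -1.1] w 0.01449444004104014 t 4.7
1362 227 290 234 317 [ 0.4749502  -0.10214487  0.11404106] [ 0.46775399 -0.12125826  0.10678057] [ 0.49645558 -0.08192226  0.12498244]
```

View pics/w2.png

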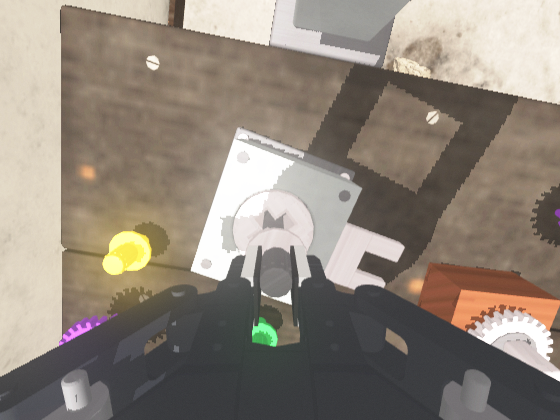

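The pin is held upright between the jaws at about (275,280). The bare socket cross shows at (272,215) and the notch opens at about (385,263).

```bash
python3 - <<'E'
from h import *
s=dict(np.load('wrist.npz'));W=world(s)
a=np.radians(10.2);ey=np.array([np.sin(a),np.cos(a)]);ex=np.array([np.cos(a),-np.sin(a)])
d=W[...,:2]-[.4855,-.102];X=d@ex*1e3;Y=d@ey*1e3
ok=(s['z_map']>0)&(W[...,2]>.055)&(W[...,2]<.065)
for y in range(54,96,3):
    q=np.sort(X[ok&(abs(Y-y)<1.5)&(abs(X)<30)])
    if len(q)<3: print(y,len(q));continue
    g=np.diff(q);i=g.argmax();print(y,q[0].round(1),q[-1].round(1),'gap',q[i].round(1),q[i+1].round(1))
for x in (-14,0,14):
    q=Y[ok&(abs(X-x)<1.5)&(Y>50)];print('x',x,q.max().round(1))
E
```

```text
54 -21.9 21.7 gap 15.3 16.0
57 -21.9 21.8 gap 0.9 1.5
60 -21.9 21.7 gap 11.4 11.9
63 -21.9 22.0 gap 21.2 22.0
66 -21.8 21.9 gap -4.1 -2.8
69 -21.9 21.8 gap -8.4 8.7
72 -21.7 21.6 gap -9.0 8.5
75 -21.7 16.9 gap -8.6 8.5
78 -21.5 14.6 gap -8.3 8.6
81 -21.9 13.6 gap -8.6 8.4
84 -21.6 12.7 gap -8.3 8.5
87 -21.7 13.0 gap -8.2 8.4
90 -21.6 13.0 gap -8.7 8.6
93 0
x -14 91.0
x 0 217.7
x 14 228.5
```

>>> jog_arm:
  targets:
    - [-0.023,0.06,0,0,0,0,1]
    - [-0.045,0.116,0,0,0,0,1]
    - [-0.045,0.116,0,0,0,0,1]
    - [-0.045,0.116,0,0,0,0,1]
    - [-0.045,0.116,0,0,0,0,1]
    - [-0.045,0.116,0,0,0,0,1]
    - [-0.045,0.116,0,0,0,0,1]
    - [-0.045,0.116,0,0,0,0,1]

```text
time: 5.5
position: [0.4987, -0.0283, 0.1318]
ee_rot: [[-0.984, -0.178, 0.0], [-0.178, 0.984, 0.0], [-0.0, 0.0, -1.0]]
force: [0.2, -0.0, -1.1]
grip_width: 0.0147
gripper_force: 39.2
```

```bash
python3 -c "
from h import *
go([.4983,-.0275,.087],100)"
```

```text
[0.0004, 0.0014, 0.0746, 0.0, 0.0, 0.0007] pos [ 0.4987 -0.0283  0.1318] yaw 100.25 F [ 0.2 -0.  -1.1] w 0.014697364969245987 t 5.5
```

>>> jog_arm:
  targets:
    - [0,0.001,0.03,0,0,0,1]
    - [0,0.001,0.055,0,0,0,1]
    - [0,0.001,0.075,0,0,0,1]
    - [0,0.001,0.077,0,0,0,1]
    - [0,0.001,0.077,0,0,0,1]
    - [0,0.001,0.077,0,0,0,1]
    - [0,0.001,0.077,0,0,0,1]
    - [0,0.001,0.077,0,0,0,1]

```text
time: 6.3
position: [0.4988, -0.0272, 0.086]
ee_rot: [[-0.984, -0.179, 0.001], [-0.179, 0.984, -0.0], [-0.001, -0.0, -1.0]]
force: [0.5, -0.9, -0.6]
grip_width: 0.0142
gripper_force: 40.3
```

>>> jog_arm:
  targets:
    - [0,0,0.001,0,0,0,1]
    - [0,0,0.001,0,0,0,-1]
    - [0,0,0.001,0,0,0,-1]
    - [0,0,0.001,0,0,0,-1]
    - [0,0,0.001,0,0,0,-1]
    - [0,0,0.001,0,0,0,-1]
    - [0,0,-0.1,0,0,0,-1]
    - [0,0,-0.2,0,0,0,-1]
    - [0,0,-0.2,0,0,0,-1]
    - [0,0,-0.2,0,0,0,-1]
    - [0,0,-0.2,0,0,0,-1]

```text
time: 7.4
position: [0.4985, -0.0271, 0.2052]
ee_rot: [[-0.984, -0.179, -0.0], [-0.179, 0.984, 0.0], [0.0, 0.0, -1.0]]
force: [-0.5, 1.2, -0.2]
grip_width: 0.0855
gripper_force: 0.0
```

```bash
python3 - <<'E'
from h import *
s=snap('wrist','w3');W=world(s)
ok=(s['z_map']>0)&(W[...,2]>.083)&(W[...,2]<.095)&(np.hypot(W[...,0]-.4988,W[...,1]+.028)<.03)
print(ok.sum(),W[ok].mean(0),W[ok].min(0),W[ok].max(0))
go([.47,-.10,.25],100)
E
```

```text
311 [ 0.49836834 -0.02687463  0.08960762] [ 0.49098375 -0.03517669  0.08308123] [ 0.5069941  -0.01812262  0.09198576]
[0.0679, -0.1111, -0.0763, 0.0001, -0.0003, 0.0008] pos [ 0.4981 -0.0271  0.2042] yaw 100.3 F [ 0.2  0.3 -0.5] w 0.08539957009589783 t 7.45
```

View pics/w3.png

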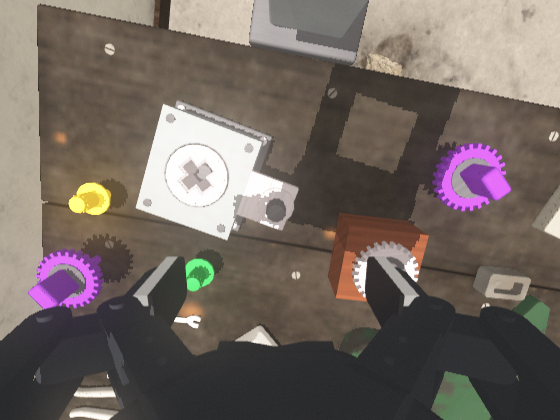

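The pin hangs in the notch, with its knob at (275,209). The empty socket cross is clear at (197,177).

```bash
python3 - <<'E'
from h import *
from scipy.optimize import minimize
s=dict(np.load('wrist.npz'));W=world(s)
st=.00025
x,y=np.meshgrid(np.arange(.455,.516,st),np.arange(-.132,-.071,st),indexing='ij')
c=np.stack([x,y,0*x+.062],-1)@s['R'].T+s['t'];c=c@s['intrinsics'].T;mp=(c[...,:2]/c[...,2:]).astype(np.float32)
zz=cv2.remap(W[...,2].astype(np.float32),mp,None,0);g=cv2.remap(cv2.cvtColor(s['image'],6),mp,None,1)
for nm,m in (('depth',zz<.0605),('dark',g<150)):
    m=m&(np.hypot(x-.4855,y+.102)<.019)
    for _ in range(5):
        cx,cy=x[m].mean(),y[m].mean()
    q=m&(np.hypot(x-cx,y-cy)>.009)
    th=np.arctan2(y-cy,x-cx)[q];print(nm,m.sum()*st*st*1e6,cx,cy,'angle',np.degrees(np.angle(np.exp(4j*th).sum())/4))
g=cv2.medianBlur(g,5);print([(.455+c[1]*st,-.132+c[0]*st,c[2]*st) for c in cv2.HoughCircles(g,3,1,100,param1=80,param2=20,minRadius=100,maxRadius=122)[0]])
go([.547,.091,.20],102.7)
E
```

```text
depth 570.375 0.48519712908174123 -0.10190965373657679 angle -44.075574553362664
dark 19.1875 0.4850936482084658 -0.10082654723127034 angle 36.08313341265275
[(np.float32(0.48562503), np.float32(-0.101875), np.float32(0.029225001))]
[-0.1154, 0.1791, 0.0069, 0.0001, -0.0003, -0.0067] pos [ 0.4981 -0.0271  0.2042] yaw 100.3 F [ 0.2  0.3 -0.5] w 0.08539957009589783 t 7.45
```

>>> jog_arm:
  targets:
    - [-0.04,0.06,0.007,0,0,-0.007,-1]
    - [-0.08,0.12,0.007,0,0,-0.007,-1]
    - [-0.115,0.179,0.007,0,0,-0.007,-1]
    - [-0.115,0.179,0.007,0,0,-0.007,-1]
    - [-0.115,0.179,0.007,0,0,-0.007,-1]
    - [-0.115,0.179,0.007,0,0,-0.007,-1]

```text
time: 8.05
position: [0.5467, 0.0901, 0.2002]
ee_rot: [[-0.975, -0.221, -0.002], [-0.221, 0.975, -0.0], [0.002, 0.0, -1.0]]
force: [-0.6, -0.1, 0.1]
grip_width: 0.0856
gripper_force: 0.0
```

```bash
python3 - <<'E'
from h import *
s=dict(np.load('wrist.npz'));W=world(s);st=.00025
x,y=np.meshgrid(np.arange(.455,.516,st),np.arange(-.132,-.071,st),indexing='ij')
c=np.stack([x,y,0*x+.062],-1)@s['R'].T+s['t'];c=c@s['intrinsics'].T;mp=(c[...,:2]/c[...,2:]).astype(np.float32)
g=cv2.remap(cv2.cvtColor(s['image'],6),mp,None,1)
for T in (170,190,210,225):
    m=(g<T)&(np.hypot(x-.4855,y+.102)<.0195);q=m&(np.hypot(x-.4855,y+.102)>.010)
    th=np.arctan2(y+.102,x-.4855)[q];print(T,m.sum()*st*st*1e6,np.degrees(np.angle(np.exp(4j*th).sum())/4),abs(np.exp(4j*th).mean()))
big=cv2.resize(g,(560,560))
s=snap('wrist','w4');W=world(s)
m=((s['z_map']>0)&(W[...,2]>.094)&(W[...,2]<.106)&(np.hypot(W[...,0]-.547,W[...,1]-.091)<.025))
P=W[m];top=P[abs(P[:,2]-np.median(P[:,2]))<.003][:,:2]
r=cv2.minAreaRect((top*1e3).astype(np.float32));print('tang',len(top),r,np.median(P[:,2]))
m=((s['z_map']>0)&(W[...,2]>.062)&(W[...,2]<.070)&(np.hypot(W[...,0]-.547,W[...,1]-.091)<.04));P=W[m]
print('wheel',len(P),cv2.minEnclosingCircle((P[:,:2]*1e3).astype(np.float32)))
go([.547,.091,.20],102.7)
cv2.imwrite('pics/v4.png',np.hstack([cv2.resize(s['image'],(440,330)),cv2.cvtColor(cv2.resize(g,(330,330)),8)]))
E
```

```text
170 47.56250000000001 -43.15632410352879 0.6462974565396414
190 340.625 -43.26602022329629 0.5920060369679585
210 480.31250000000006 -43.95565692813219 0.5390708046532168
225 521.1875000000001 -43.84149434146944 0.4931081551854594
tang 618 ((547.0579223632812, 91.00214385986328), (25.666690826416016, 15.79274845123291), 13.296513557434082) 0.10023870866986082
wheel 2578 ((547.2529296875, 91.46485900878906), 31.576061248779297)
[-0.0007, 0.0017, 0.001, 0.0, -0.0002, 0.0002] pos [0.5468 0.0899 0.2006] yaw 102.76 F [-0.2  0.2  0.6] w 0.08527617852662368 t 8.1
```

View pics/v4.png

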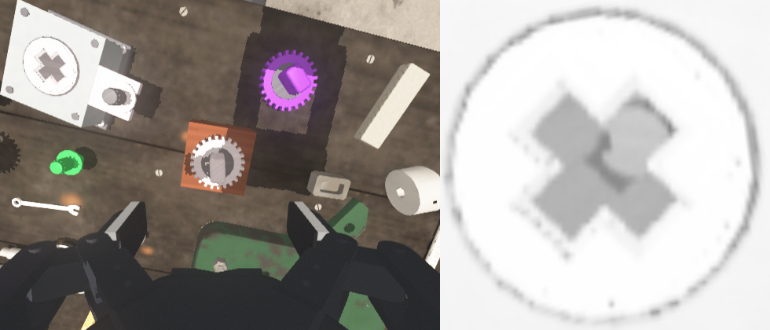

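The left half shows the gear's tang at (217,165) in its stand, clear of the fingers. The right half is the rectified socket, with its cross at about 45°.

```bash
python3 -c "
from h import *
go([.547,.0911,.087],103.3);print(manip.get_state()['qpos'])"
```

```text
[-0.001, 0.0019, 0.1893, 0.0, -0.0002, -0.0015] pos [0.5468 0.0899 0.2006] yaw 102.76 F [-0.2  0.2  0.6] w 0.08527617852662368 t 8.1
[ 9.63553882e-02  1.54035234e-01  1.38649827e+00 -1.19194618e-04
  1.60253437e+00 -1.69707012e+00]
```

>>> jog_arm:
  targets:
    - [0,0.001,0.06,0,0,-0.0015,-1]
    - [0,0.001,0.12,0,0,-0.0015,-1]
    - [0,0.001,0.17,0,0,-0.0015,-1]
    - [0,0.001,0.19,0,0,-0.0015,-1]
    - [0,0.001,0.19,0,0,-0.0015,-1]
    - [0,0.001,0.19,0,0,-0.0015,-1]
    - [0,0.001,0.19,0,0,-0.0015,-1]
    - [0,0.001,0.19,0,0,-0.0015,-1]
  grip_force: 80

```text
time: 8.9
position: [0.548, 0.0915, 0.0891]
ee_rot: [[-0.973, -0.231, 0.003], [-0.231, 0.973, 0.0], [-0.003, -0.0, -1.0]]
force: [0.6, -0.0, -0.2]
grip_width: 0.0851
gripper_force: 0.0
```

```bash
python3 -c "
from h import *
go([.547,.0911,.087],103.3)"
```

```text
[0.0018, -0.0002, 0.0035, -0.0001, 0.0005, 0.0002] pos [0.548  0.0915 0.0891] yaw 103.36 F [ 0.6 -0.  -0.2] w 0.08509605101061068 t 8.9
```

>>> jog_arm:
  targets:
    - [0,0,0,0,0,0,1]
    - [0,0,0,0,0,0,1]
    - [0,0,0,0,0,0,1]
    - [0,0,0,0,0,0,1]
    - [0,0,0,0,0,0,1]
    - [0,0,0,0,0,0,1]
    - [0,0,0,0,0,0,1]
    - [0,0,0,0,0,0,1]
    - [0,0,0,0,0,0,1]
    - [0,0,0,0,0,0,1]

```text
time: 9.9
position: [0.5472, 0.0915, 0.0875]
ee_rot: [[-0.973, -0.231, 0.0], [-0.231, 0.973, 0.0], [-0.0, 0.0, -1.0]]
force: [0.3, 0.1, 1.3]
grip_width: 0.0145
gripper_force: 78.2
```

>>> jog_arm:
  targets:
    - [0,0,-0.05,0,0,0,1]
    - [0,0,-0.11,0,0,0,1]
    - [0,0,-0.16,0,0,0,1]
    - [0,0,-0.16,0,0,0,1]
    - [0,0,-0.16,0,0,0,1]

```text
time: 10.4
position: [0.5469, 0.0914, 0.1825]
ee_rot: [[-0.973, -0.231, -0.001], [-0.231, 0.973, -0.0], [0.001, 0.0, -1.0]]
force: [0.2, -0.1, -3.9]
grip_width: 0.0148
gripper_force: 78.8
```

```bash
python3 -c "
from h import *
go([.4855,-.1019,.182],136.3)"
```

```text
[0.174, -0.2898, 0.0009, 0.0001, -0.0001, -0.0915] pos [0.5469 0.0914 0.1825] yaw 103.36 F [ 0.2 -0.1 -3.9] w 0.014834688739974303 t 10.4
```

>>> jog_arm:
  targets:
    - [0.04,-0.06,0,0,0,-0.02,1]
    - [0.08,-0.13,0,0,0,-0.04,1]
    - [0.12,-0.2,0,0,0,-0.06,1]
    - [0.15,-0.25,0,0,0,-0.08,1]
    - [0.174,-0.29,0,0,0,-0.0915,1]
    - [0.174,-0.29,0,0,0,-0.0915,1]
    - [0.174,-0.29,0,0,0,-0.0915,1]
    - [0.174,-0.29,0,0,0,-0.0915,1]
    - [0.174,-0.29,0,0,0,-0.0915,1]
    - [0.174,-0.29,0,0,0,-0.0915,1]
    - [0.174,-0.29,0,0,0,-0.0915,1]

```text
time: 11.5
position: [0.4859, -0.1014, 0.1833]
ee_rot: [[-0.69, -0.724, -0.0], [-0.724, 0.69, 0.0], [-0.0, 0.0, -1.0]]
force: [0.4, -1.0, -3.0]
grip_width: 0.0147
gripper_force: 78.9
```

```bash
python3 - <<'E'
from h import *
s=snap('wrist','w5');W=world(s)
go([.4855,-.1019,.143],136.3)
p=np.array(manip.get_state()['position'])
zt=p[2]-.0373+.016
m=((s['z_map']>0)&(abs(W[...,2]-zt)<.003)&(np.hypot(W[...,0]-p[0],W[...,1]-p[1])<.038));P=W[m]
print('wheel top z exp',zt,len(P),cv2.minEnclosingCircle((P[:,:2]*1e3).astype(np.float32)))
E
```

```text
[0.0009, 0.0001, 0.0673, 0.0, 0.0, 0.0001] pos [ 0.4859 -0.1016  0.1834] yaw 136.34 F [ 0.2 -0.5 -2. ] w 0.014728355788777441 t 11.55
wheel top z exp 0.1620586855784359 4111 ((486.2048034667969, -101.69834899902344), 31.399761199951172)
```

View pics/w5.png

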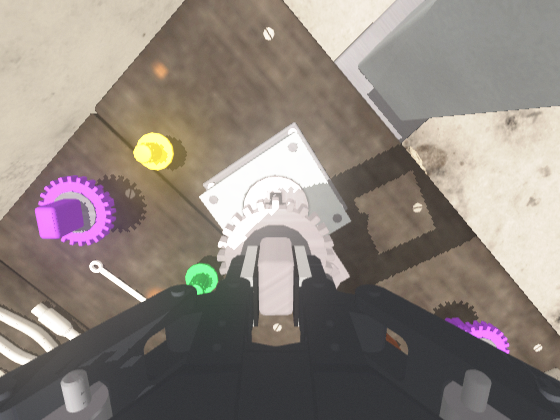

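The gear (275,260) is held straight above the socket, its arms lined up with the cross at (277,200). Lower it.

>>> jog_arm:
  targets:
    - [0.0005,0,0.03,0,0,0,1]
    - [0.0005,0,0.06,0,0,0,1]
    - [0.0005,0,0.08,0,0,0,1]
    - [0.0005,0,0.09,0,0,0,1]
    - [0.0005,0,0.09,0,0,0,1]
    - [0.0005,0,0.09,0,0,0,1]
    - [0.0005,0,0.09,0,0,0,1]
    - [0.0005,0,0.09,0,0,0,1]

```text
time: 12.35
position: [0.4859, -0.1023, 0.1301]
ee_rot: [[-0.691, -0.723, 0.001], [-0.723, 0.691, -0.0], [-0.001, -0.001, -1.0]]
force: [0.5, -0.2, -2.4]
grip_width: 0.0147
gripper_force: 79.0
```

```bash
python3 -c "
from h import *
go([.4855,-.1019,.0993],136.3)"
```

```text
[0.0, 0.0011, 0.0514, -0.0002, 0.0001, 0.0] pos [ 0.4859 -0.1023  0.1301] yaw 136.3 F [ 0.5 -0.2 -2.4] w 0.01468383960427328 t 12.35
```

>>> jog_arm:
  targets:
    - [0,0.001,0.006,0,0,0,1]
    - [0,0.001,0.012,0,0,0,1]
    - [0,0.001,0.018,0,0,0,1]
    - [0,0.001,0.023,0,0,0,1]
    - [0,0.001,0.023,0,0,0,1]
    - [0,0.001,0.023,0,0,0,1]

```text
time: 12.95
position: [0.4851, -0.1018, 0.1155]
ee_rot: [[-0.691, -0.723, -0.0], [-0.723, 0.691, 0.0], [0.0, 0.0, -1.0]]
force: [-0.5, -0.4, -2.5]
grip_width: 0.0149
gripper_force: 79.0
```

Splines are meshed, 10 mm in with no contact force. Push home.

>>> jog_arm:
  targets:
    - [0,0,0.007,0,0,0,1]
    - [0,0,0.014,0,0,0,1]
    - [0,0,0.02,0,0,0,1]
    - [0,0,0.026,0,0,0,1]
    - [0,0,0.029,0,0,0,1]
    - [0,0,0.029,0,0,0,1]
    - [0,0,0.029,0,0,0,1]
    - [0,0,0.029,0,0,0,1]
    - [0,0,0.029,0,0,0,1]
    - [0,0,0.029,0,0,0,1]

```text
time: 13.95
position: [0.4857, -0.1019, 0.0995]
ee_rot: [[-0.691, -0.723, 0.002], [-0.723, 0.691, -0.0], [-0.001, -0.002, -1.0]]
force: [-2.0, 0.3, 8.3]
grip_width: 0.015
gripper_force: 80.5
```

>>> jog_arm:
  targets:
    - [0,0,0.003,0,0,0,1]
    - [0,0,0.003,0,0,0,1]
    - [0,0,0.003,0,0,0,1]
    - [0,0,0.003,0,0,0,1]
    - [0,0,0.003,0,0,0,1]
    - [0,0,0.003,0,0,0,1]

```text
time: 14.55
position: [0.4859, -0.102, 0.0994]
ee_rot: [[-0.691, -0.723, 0.002], [-0.723, 0.691, -0.001], [-0.001, -0.002, -1.0]]
force: [-7.1, 2.2, 20.4]
grip_width: 0.0146
gripper_force: 82.3
```

>>> jog_arm:
  targets:
    - [0,0,0,0,0,0,1]
    - [0,0,0,0,0,0,1]
    - [0,0,0,0,0,0,1]
    - [0,0,0,0,0,0,1]
    - [0,0,0,0,0,0,1]

```text
time: 15.05
position: [0.4859, -0.102, 0.0994]
ee_rot: [[-0.691, -0.723, 0.002], [-0.723, 0.691, -0.001], [-0.001, -0.002, -1.0]]
force: [-7.8, 2.5, 20.5]
grip_width: 0.0149
gripper_force: 82.3
```

```bash
python3 - <<'E'
from h import *
s=snap('scene');W=world(s)
m=(s['z_map']>0)&(W[...,2]>.084)&(W[...,2]<.096)&(np.hypot(W[...,0]-.4988,W[...,1]+.028)<.015)
print('pin',m.sum(),W[m].mean(0),W[m][:,2].max())
s=snap('wrist');W=world(s);p=[.4855,-.1019]
m=(s['z_map']>0)&(W[...,2]>.073)&(W[...,2]<.083)&(np.hypot(W[...,0]-p[0],W[...,1]-p[1])<.036);P=W[m]
print('wheel',len(P),np.median(P[:,2]),cv2.minEnclosingCircle((P[:,:2]*1e3).astype(np.float32)))
go([.4855,-.1019,.0993],136.3)
E
```

```text
<stdin>:4: RuntimeWarning: Mean of empty slice.
  ret = um.true_divide(
Traceback (most recent call last):
ValueError: zero-size array to reduction operation maximum which has no identity
```

```bash
python3 - <<'E'
from h import *
for n in ('top','wrist'):
    s=snap(n);W=world(s)
    for nm,p,lo,hi,r in (('pin',[.4988,-.028],.084,.096,.015),('wheel',[.4855,-.1019],.073,.083,.036)):
        m=(s['z_map']>0)&(W[...,2]>lo)&(W[...,2]<hi)&(np.hypot(W[...,0]-p[0],W[...,1]-p[1])<r);P=W[m]
        if len(P)>3: print(n,nm,len(P),np.median(P,0).round(4),cv2.minEnclosingCircle((P[:,:2]*1e3).astype(np.float32)))
cv2.imwrite('pics/end.png',s['image'])
go([.4855,-.1019,.0993],136.3)
E
```

```text
top pin 32 [ 0.499  -0.0275  0.0887] ((499.1304626464844, -26.97174644470215), 8.167583465576172)
wrist wheel 4314 [ 0.4722 -0.1164  0.0787] ((485.9700927734375, -102.00044250488281), 31.583417892456055)
[0.0004, 0.0005, 0.0002, -0.0003, 0.0002, 0.0] pos [ 0.4859 -0.102   0.0994] yaw 136.31 F [-8.6  2.7 20.6] w 0.014636676990591074 t 15.2
```

View pics/end.png

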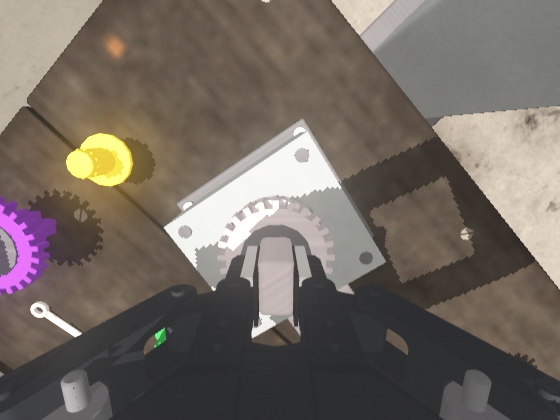

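The gear wheel (275,250) sits flat on the socket with its top at z ≈ 0.0787. The pin is still in the notch, the gear is held, and the downward push is steady.

```bash
python3 -c "
from workcell import manip
print(manip.sign_off())"
```

```text
the job is handed in; nothing more can be done
None
```

The plug pin hangs in the notch, and the gear is seated on the socket's face, still gripped and pressed down with about 20 N. I handed the job in at 15.2 s, and the sign-off gave no verdict.

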